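Clamp a leg blank with the torque-limited knob

ROBOT

A 6-joint arm with a two-finger parallel gripper is mounted at the origin on the work surface. World frame = base frame: x ahead of the robot, y to its left, z up, the work surface at z = 0. Lengths are in mm, angles in rad, forces in N, time in s.
With the tool pointing down it reaches from about 400 to 925 mm from the base axis. Payload 12.5 kg.
Tool frame: the origin (TCP) lies at the very end of the fingers, on their centre line; the grasp point (between the pads) lies 19 mm behind it; z points along the fingers, y is the line along which they close (so a half turn about z gives the same grasp; the last joint's range is limited). The gripper opens to 95 mm and grips with 3 to 60 N. Pads are 20 mm wide; open, the fingers measure 119 mm over their backs; the gripper's body (75 mm by 180 mm) begins 59 mm behind the grasp point.
Start: joints at [1.13, 0.491, 1.559, -0, 1.092, -0.106], TCP at [205.347, 590.322, 214.661] pointing down, gripper open.
Joint ranges: [-3.1, 3.1], [-0.84, 2.19], [0.05, 2.79], [-1.13, 4.28], [0.06, 2.93], [-2.69, 2.69]. Speed limits (rad/s): [2.22, 2.22, 2.79, 3.14, 3.14, 3.14].

INTERFACE

Orientations are given as [roll, pitch, yaw] about the fixed x, y, z axes, in that order (R = Rz(yaw) Ry(pitch) Rx(roll)).
In Python, from cell import * gives the robot as it stands.
- The arm moves only by the tool step_arm, never from a script. Its argument "plan" is a list of rows, each an object of numbers: "x", "y", "z": the shift along the tool's x, y, z in units of 25 mm (1.0 is 25 mm); "rx", "ry", "rz": the turn, a rotation vector about the tool's x, y, z in units of 0.1 rad (1.0 is 0.1 rad). In form: [{"x": .., "y": .., "z": .., "rx": .., "ry": .., "rz": ..}, ...]. A call has exactly 10 rows; each row shifts and turns the commanded pose from where the row before left it, along the tool's axes as they then stand; what a row does not reach is not made up. A row lasts 1/12 s, in which the tool goes at most 41.7 mm and 7.16 degrees, less where a joint would pass 70% of its speed; a pose out of reach is approached as far as the arm can. A call with a number of a shift or a turn outside -1 to 1 is refused whole. A call with a gripper value outside its range is refused whole. "jaw" is the closure, from -1 (fully open) to 1 (shut), so that 0 is half open, set as the call begins (left out, the last holds). The fingers move at their own pace and stop on an object; the grip force is fixed at half the most. Time passes only in rows, so rows that do not move let the fingers close, or fill a call up. It gives the time, the measured TCP pose, the force, the opening and the grip force at its end, in the units of the state.
- state(): the state, without advancing time (a new reading comes with each control period).
- read_camera(name): name is "scene" or "top"; returns a dict with "image" (480x640x3 uint8, red, green, blue), "depth" (480x640 float32, mm along the optical axis (not along the pixel's ray), 0 where there is no reading), "vfov" (degrees; the focal length in pixels is half the picture's height over the tangent of half this angle, whatever the lens; pixels are square), "cx", "cy" (the principal point, pixels), "R" (3x3) and "t" (3): a world point X has camera coordinates R X + t. Camera axes: x right, y down, z forward; pixel columns grow to the right and rows downward; lengths in mm; the calibration is good to about 2 mm. A picture is of the moment at which its call begins.
- job_done(): hands the job in; it is judged then, once.
The state is a dict: "t": time; "joints": joint angles; "qvel": joint speeds; "tau": joint torques, N m; "eef_pos": TCP position; "tcp_rot": TCP orientation; "ft_force": force on the tool from outside, world axes, zero at the start; "moment": the same for the moment, N m; "opening": opening from 0.0 (shut) to 1.0 (fully open); "grip_force": force on a finger pad.
Only numpy, scipy, OpenCV 4.12 (cv2) and the standard library are available. Lean on these libraries where they do the work, as an engineer would, in place of code of your own. Each camera call takes 0.05 s, during which the arm holds its last target. There are 200 camera calls.

TASK

Slide the octagonal leg blank along its cradle until its end sits home against the aluminium stop, gently, without ramming it. Then turn the red ratchet knob clockwise, without leaning on it, to clamp the blank until the ratchet slips, let it click two or three times and stop (never more than four clicks), and let go of everything. Leave the other things on the bench alone.

Things in the scene. Friction and masses are not known exactly. Their poses are not given: they have to be found in the camera images.
- jig: Tenoning jig, fixed: plywood base 340x130x18 mm. Origin: centre of underside, on the bench; x along the cradle to the stop (to the robot's left, +-20 deg), z up. In mm, its frame: V-blocks at x=-50 (24 long) and 90 (44 long), 56 high, 89 wide; steel bridge over x=50 (35 long, 124 wide, top 122 high, posts y=+-52); clamp screw's vertical axis x=50, y=0; stop's face x=125 (84 high).
- blank: Pale octagonal leg blank, 240 mm long, 40 across flats, 0.25 kg, lying in the V-blocks under the bridge, 15 to 40 mm short of the stop. Origin: mid-length, on its lowest flat (42 mm up); x to the stop, z up; centre line 62, top 82 mm up. Its tail stands free: grip its side flats (54 to 70 mm up) or push its end. Slides with 1 to 3 N. Home: origin at x=+5 mm in the jig's frame.
- stop: Rigid aluminium stop plate at the end of the cradle, 62 mm wide, top 84 mm high. Origin: on its face towards the blank, at bench height. Over 40 N on it is too much.
- knob_grip (a point): On the axis of the red ratchet knob, half way up (21 mm over its underside): a round fluted upright cylinder, 44 mm diameter, 38 mm tall, with a white mark, on top of the clamp screw; grip it from above at any yaw. 151 to 156 mm over the bench at the start. Turned clockwise (seen from above) it goes down 8 mm a turn until the pad bears on the blank, then hardly more.
- pad: Round black rubber-faced pad (28 mm across) under the screw, above the blank; it does not turn and carries screw and knob. Origin: centre of its underside, 1 to 5.5 mm above the blank's top flat at the start. Once it bears, the screw takes 1 to 2 rad more to the ratchet's limit (110 N); a downward push on the knob adds to its pressure, and over 150 N bruises the wood.
- knob (a joint): Slip of the knob on its screw, rad, 0 at the start. The screw turns freely against 0.16 N m of friction. Up to 0.28 N m the knob carries the screw and this stays put; beyond, the ratchet slips, a click every 15 deg (0.262 rad), the torque swinging between about 0 and 0.28 N m, this grows and the screw stands still. Turning back (anticlockwise) unscrews.
- spare_a: Bystander: an octagonal blank with a round tenon, 240 mm plus 30 mm tenon, lying on the bench beside the jig, on the side away from the robot. Origin: middle of its length on its underside. Leave it alone.
- spare_b: Bystander: another one, 260 mm plus tenon, farther out. Origin likewise. Leave it alone.
- mallet: Bystander: joiner's mallet lying on the bench to the left, dark head 65 x 120 x 90 mm. Origin under the middle. Leave it alone.
- chisel: Bystander: chisel 255 mm long with a wooden handle, on the bench to the right. Origin under the middle. Leave it alone.
- glue: Bystander: white glue bottle, 64 mm across, 170 mm tall, on the bench to the right or left. Origin under its centre. Leave it alone.
- tape: Bystander: yellow and black tape measure, 75 x 38 x 72 mm, to the left or right. Origin under its centre. Leave it alone.

How it is judged:
By the outcome, as a careful person would: the job done as asked, in the order asked, and still so for the second after the job is handed in, with the robot touching nothing.
It also fails if it takes over 72 s, if anything falls off the work surface, if the arm or the gripper's body presses on something with over 40 N, if the wrist force passes 120 N, or if a joint passes its speed limit or range.

## Working session

There is one attempt and no reset: what is moved stays moved. The work goes in short steps, Python scripts to look and compute and a tool call to move; the robot and the scene stay as the last step left them, time stands still between calls to the robot, and variables do not carry over. Pictures are saved under pics/ and viewed, at most 10 in all, crops included, and the job is handed in when it is done.

Besides the shell and the picture viewer there is one more tool, called after "Emit:" as name([rows], argument=value, ...), one row to a line, values as JSON. step_arm: Moves the arm, as the interface text tells. Shifts and turns lie within -1 to 1; 1 stands for 25 mm of shift or 0.1 rad of turn. Its arguments: {"type":"object","properties":{"plan":{"type":"array","items":{"type":"object","properties":{"x":{"type":"number"},"y":{"type":"number"},"z":{"type":"number"},"rx":{"type":"number"},"ry":{"type":"number"},"rz":{"type":"number"}}}},"jaw":{"type":"number"}},"required":["plan"]}

```bash
mkdir -p pics
cat > h.py <<'E'
from cell import *
import numpy as np, cv2
def cam(n):
    c=read_camera(n); c['f']=240/np.tan(np.radians(c['vfov'])/2); return c
def cloud(c):
    v,u=np.mgrid[0:480,0:640]; d=c['depth']
    P=np.stack([(u-c['cx'])/c['f']*d,(v-c['cy'])/c['f']*d,d],-1)
    return (P-c['t'])@c['R']
def save(c,n): cv2.imwrite('pics/'+n,c['image'][:,:,::-1])
E
python3 - <<'E'
from h import *
s=state();print(s)
for n in('scene','top'):
    c=cam(n);save(c,n+'0.png');print(n,c['R'].round(3).tolist(),c['t'],c['f'])
    np.savez(n+'.npz',P=cloud(c),I=c['image'],d=c['depth'])
E
```

```text
{'t': 0.0, 'joints': array([ 1.13038911e+00,  4.91549066e-01,  1.55947718e+00, -1.02161812e-05,
        1.09168862e+00, -1.05610248e-01]), 'qvel': array([-0.00179539, -0.00144112, -0.00112459, -0.00068824, -0.0005877 ,
       -0.00047389]), 'tau': array([ 1.73962886e-03, -6.12640071e+01, -2.58181858e+01,  6.93216850e-02,
        4.82807436e-02, -9.12160476e-05]), 'eef_pos': array([205.23841324, 590.07055992, 214.05871913]), 'tcp_rot': array([-3.14047574e+00, -1.09286877e-04,  2.80680034e+00]), 'ft_force': array([0.24403305, 0.1939765 , 0.49650008]), 'moment': array([-0.00886432, -0.01890913, -0.02284293]), 'grip_force': 0.0, 'opening': 1.003914625009692}
scene [[0.601, 0.799, 0.004], [0.684, -0.512, -0.52], [-0.414, 0.316, -0.854]] [-331.19989858 -278.79602484 1476.49787724] 467.0379688933801
top [[-0.03, -1.0, 0.008], [-0.985, 0.028, -0.17], [0.17, -0.013, -0.985]] [   4.40289288  547.68900636 1421.47008766] 502.8154440504112
```

```bash
python3 -c "
import cv2,numpy as np
a=[cv2.imread('pics/%s0.png'%n) for n in('scene','top')]
cv2.imwrite('pics/both.png',cv2.resize(np.vstack(a),(0,0),fx=.62,fy=.62))"
```

```text
(no output)
```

View pics/both.png

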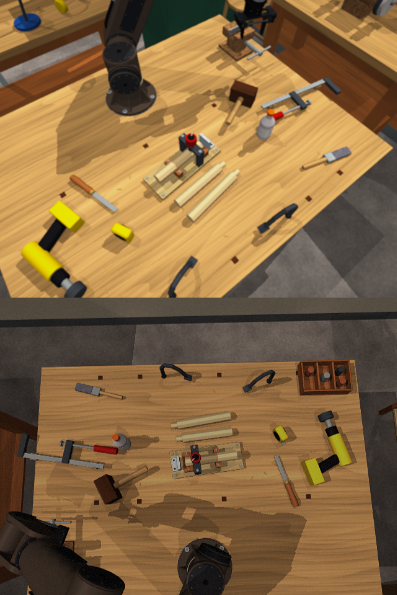

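The jig lies ahead of the robot (top view about (330,257) full-size), with the knob red at (315,245) and the stop on the left. The arm is at the lower left. Next I'll measure it.

Run:
```python
from h import *
for n in('top','scene'):
    z=np.load(n+'.npz');P,I=z['P'],z['I']; d=z['d']
    hsv=cv2.cvtColor(I,cv2.COLOR_RGB2HSV)
    X,Y,Z=P[...,0],P[...,1],P[...,2]
    reg=(d>0)&(X>330)&(X<600)&(abs(Y)<260)
    red=reg&((hsv[...,0]<6)|(hsv[...,0]>174))&(hsv[...,1]>150)&(hsv[...,2]>60)&(Z>100)
    v,u=np.nonzero(red);print(n,'red',red.sum(),u.mean(),v.mean(),P[red].mean(0).round(1),P[red].min(0).round(1),P[red].max(0).round(1))
    top=red&(Z>P[red][:,2].max()-6);print(' knobtop',top.sum(),(P[top].max(0)/2+P[top].min(0)/2).round(1))
    for lo,hi in((12,24),(76,88),(115,128)):
        m=reg&(Z>lo)&(Z<hi)&(X<500 if n=='x' else True)
        m8=m.astype(np.uint8)
        k,l,s,cc=cv2.connectedComponentsWithStats(m8)
        for i in range(1,k):
            if s[i,4]>40:
                q=P[l==i]; r=cv2.minAreaRect(q[:,:2].astype(np.float32))
                print(lo,hi,s[i,4],'rect',np.round(r[0],1),np.round(r[1],1),round(r[2],1),'z',np.median(q[:,2]).round(1),I[l==i].mean(0).round())
    u0,u1=(np.nonzero(reg&(Z>10))[1].min(),np.nonzero(reg&(Z>10))[1].max());v0,v1=(np.nonzero(reg&(Z>10))[0].min(),np.nonzero(reg&(Z>10))[0].max())
    print(u0,u1,v0,v1)
a=cv2.imread('pics/top0.png')[200:300,260:410];b=cv2.imread('pics/scene0.png')[190:330,220:400]
cv2.imwrite('pics/crop.png',np.vstack([cv2.resize(a,(600,300),interpolation=2)[:,:],cv2.resize(b,(386,300),interpolation=2) if 0 else cv2.copyMakeBorder(cv2.resize(b,(386,300),interpolation=2),0,0,0,214,0)]))
```

```text
top red 129 315.38759689922483 257.74418604651163 [478.   26.4 166.2] [456.    5.9 119.7] [508.4  48.9 177.8]
 knobtop 19 [477.5  26.  174.8]
12 24 2496 rect [484.1 -22.9] [131.  340.1] 6.7 z 18.5 [130. 105.  69.]
76 88 574 rect [489.6 -76.3] [ 35.6 169.8] 6.8 z 81.4 [145. 122.  86.]
76 88 81 rect [468.9 107.4] [62.5 12.2] 6.8 z 83.9 [149. 149. 148.]
76 88 106 rect [473.2  62.3] [34.5 32. ] 16.8 z 80.4 [156. 135.  94.]
115 128 145 rect [519.8  31.6] [39.1 33.6] 6.4 z 122.3 [51. 47. 48.]
115 128 186 rect [439.6  22.3] [46.1 33.6] 5.4 z 122.2 [46. 46. 47.]
235 396 221 308
scene red 246 307.4186991869919 227.09349593495935 [488.2  20.9 161.9] [431.7   4.4 120.3] [503.3  47.  176. ]
 knobtop 74 [482.5  26.4 173.1]
12 24 2560 rect [485.2 -21.4] [133.3 341. ] 6.7 z 18.9 [180. 153.  98.]
12 24 144 rect [430.5 -25.6] [21.1 70.7] 5.7 z 19.1 [159. 131.  82.]
76 88 117 rect [470.6 107.6] [63.7 14.6] 3.5 z 84.0 [177. 183. 182.]
76 88 54 rect [476.9  71. ] [33.7 17. ] 9.8 z 81.8 [220. 197. 141.]
76 88 759 rect [492.6 -69.5] [ 37.9 182.7] 5.6 z 81.7 [204. 179. 125.]
115 128 401 rect [479.5  27. ] [124.5  35.6] 8.0 z 123.0 [71. 70. 71.]
231 369 194 323
```

View pics/crop.png

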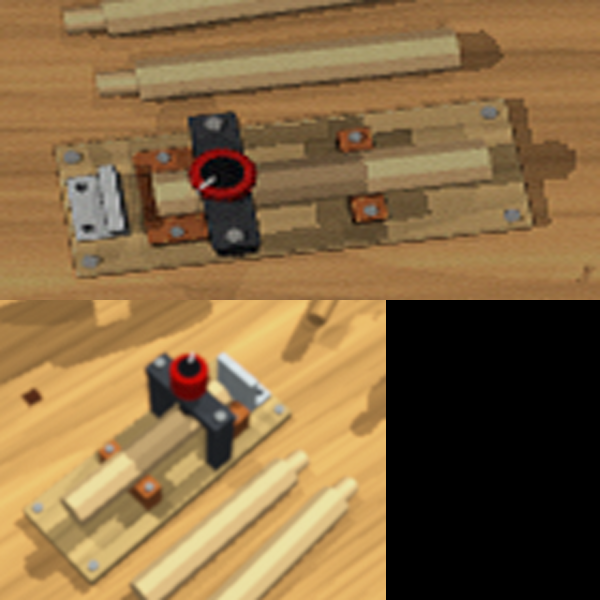

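The depth data agree with the given sizes: jig origin (484.6, -22.2), yaw 96.7°. The blank's tail is at jig x≈-139, leaving a gap of about 24 mm. The knob axis is at about (479, 27.5). I'll shut the jaw, turn the tool to the jig's axes and move behind the tail.

Emit:
step_arm([
  {"x": -1,"rz": 1},
  {"x": -1,"rz": 1},
  {"x": -1,"rz": 1},
  {"x": -1,"rz": 1},
  {"x": -1,"rz": 1},
  {"x": -1,"rz": 1},
  {"x": -1,"rz": 1},
  {"x": -1,"rz": 1},
  {"x": -1,"rz": 1},
  {"x": -1,"rz": 1},
], jaw=1)

```text
schema error: expected keys x, y, z, rx, ry, rz
```

```bash
cat >> h.py <<'E'
O=np.array([484.6,-22.2]);A=np.radians(96.7)
def jig(s=None):
    s=s or state();d=s['eef_pos'][:2]-O
    print('t',round(s['t'],2),'tool xy from jig origin',round(d@[np.cos(A),np.sin(A)],1),round(d@[np.sin(A),-np.cos(A)],1),'z',s['eef_pos'][2].round(1),'yaw err',round(A-s['tcp_rot'][2],4),'rp',s['tcp_rot'][:2].round(3),'F',s['ft_force'].round(1),'M',s['moment'].round(3),'j6',s['joints'][5].round(2),'op',round(s['opening'],3))
E
python3 -c "from h import *;jig()"
```

```text
t 0.1 tool xy from jig origin 640.7 -206.0 z 214.1 yaw err -1.119 rp [-3.141 -0.   ] F [ 0.9  0.9 -0.3] M [0.002 0.026 0.018] j6 -0.11 op 0.998
```

All keys are required.

Emit:
step_arm([
  {"x": -1,"y": 0,"z": 0,"rx": 0,"ry": 0,"rz": 1},
  {"x": -1,"y": 0,"z": 0,"rx": 0,"ry": 0,"rz": 1},
  {"x": -1,"y": 0,"z": 0,"rx": 0,"ry": 0,"rz": 1},
  {"x": -1,"y": 0,"z": 0,"rx": 0,"ry": 0,"rz": 1},
  {"x": -1,"y": 0,"z": 0,"rx": 0,"ry": 0,"rz": 1},
  {"x": -1,"y": 0,"z": 0,"rx": 0,"ry": 0,"rz": 1},
  {"x": -1,"y": 0,"z": 0,"rx": 0,"ry": 0,"rz": 1},
  {"x": -1,"y": 0,"z": 0,"rx": 0,"ry": 0,"rz": 1},
  {"x": -1,"y": 0,"z": 0,"rx": 0,"ry": 0,"rz": 1},
  {"x": -1,"y": 0,"z": 0,"rx": 0,"ry": 0,"rz": 1},
], jaw=1)

```text
t: 0.93
eef_pos: [375.6, 419.7, 214.2]
tcp_rot: [-3.141, 0.0, 1.802]
ft_force: [-0.3, -0.6, 0.0]
opening: 0.354
grip_force: 0.0
```

```bash
python3 -c "from h import *;jig()"
```

```text
t 0.93 tool xy from jig origin 451.6 -56.7 z 214.2 yaw err -0.1139 rp [-3.141  0.   ] F [-0.3 -0.6  0. ] M [-0.065  0.001 -0.036] j6 0.49 op 0.354
```

Emit:
step_arm([
  {"x": -1,"y": 0.3,"z": 0,"rx": 0,"ry": 0,"rz": 0.6},
  {"x": -1,"y": 0.3,"z": 0,"rx": 0,"ry": 0,"rz": 0.54},
  {"x": -1,"y": 0.25,"z": 0,"rx": 0,"ry": 0,"rz": 0},
  {"x": -1,"y": 0.25,"z": 0,"rx": 0,"ry": 0,"rz": 0},
  {"x": -1,"y": 0.25,"z": 0,"rx": 0,"ry": 0,"rz": 0},
  {"x": -1,"y": 0.25,"z": 0,"rx": 0,"ry": 0,"rz": 0},
  {"x": -1,"y": 0.25,"z": 0,"rx": 0,"ry": 0,"rz": 0},
  {"x": -1,"y": 0.25,"z": 0,"rx": 0,"ry": 0,"rz": 0},
  {"x": -1,"y": 0.25,"z": 0,"rx": 0,"ry": 0,"rz": 0},
  {"x": -1,"y": 0,"z": 0,"rx": 0,"ry": 0,"rz": 0},
])

```text
t: 1.77
eef_pos: [468.5, 180.6, 214.4]
tcp_rot: [3.141, -0.0, 1.693]
ft_force: [-0.4, -1.0, -1.5]
opening: 0.005
grip_force: 0.0
```

Emit:
step_arm([
  {"x": -1,"y": 0,"z": 0,"rx": 0,"ry": 0,"rz": 0},
  {"x": -1,"y": 0,"z": 0,"rx": 0,"ry": 0,"rz": 0},
  {"x": -1,"y": 0,"z": 0,"rx": 0,"ry": 0,"rz": 0},
  {"x": -1,"y": 0,"z": 0,"rx": 0,"ry": 0,"rz": 0},
  {"x": -1,"y": 0,"z": 0,"rx": 0,"ry": 0,"rz": 0},
  {"x": -1,"y": 0,"z": 0,"rx": 0,"ry": 0,"rz": 0},
  {"x": -1,"y": 0,"z": 0,"rx": 0,"ry": 0,"rz": 0},
  {"x": -1,"y": 0,"z": 0,"rx": 0,"ry": 0,"rz": 0},
  {"x": -1,"y": 0,"z": 0,"rx": 0,"ry": 0,"rz": 0},
  {"x": -1,"y": 0,"z": 0,"rx": 0,"ry": 0,"rz": 0},
])

```text
t: 2.6
eef_pos: [498.0, -67.6, 214.5]
tcp_rot: [-3.141, -0.0, 1.693]
ft_force: [0.3, 0.1, -0.6]
opening: 0.004
grip_force: 0.0
```

```bash
python3 -c "from h import *;jig()"
```

```text
t 2.6 tool xy from jig origin -46.6 8.0 z 214.5 yaw err -0.005 rp [-3.141 -0.   ] F [ 0.3  0.1 -0.6] M [-0.064  0.046  0.038] j6 -0.39 op 0.004
```

Emit:
step_arm([
  {"x": -1,"y": -0.32,"z": 0,"rx": 0,"ry": 0,"rz": 0.05},
  {"x": -1,"y": 0,"z": 0,"rx": 0,"ry": 0,"rz": 0},
  {"x": -1,"y": 0,"z": 0,"rx": 0,"ry": 0,"rz": 0},
  {"x": -1,"y": 0,"z": 0.2,"rx": 0,"ry": 0,"rz": 0},
  {"x": -1,"y": 0,"z": 0.3,"rx": 0,"ry": 0,"rz": 0},
  {"x": 0,"y": 0,"z": 1,"rx": 0,"ry": 0,"rz": 0},
  {"x": 0,"y": 0,"z": 1,"rx": 0,"ry": 0,"rz": 0},
  {"x": 0,"y": 0,"z": 1,"rx": 0,"ry": 0,"rz": 0},
  {"x": 0,"y": 0,"z": 1,"rx": 0,"ry": 0,"rz": 0},
  {"x": 0,"y": 0,"z": 1,"rx": 0,"ry": 0,"rz": 0},
])

```text
t: 3.43
eef_pos: [504.7, -191.4, 75.8]
tcp_rot: [-3.141, -0.0, 1.688]
ft_force: [0.1, 0.4, -0.7]
opening: 0.006
grip_force: 0.0
```

Emit:
step_arm([
  {"x": 0,"y": 0,"z": 0.5,"rx": 0,"ry": 0,"rz": 0},
  {"x": 0,"y": 0,"z": 0.4,"rx": 0,"ry": 0,"rz": 0},
  {"x": 0,"y": 0,"z": 0,"rx": 0,"ry": 0,"rz": 0},
  {"x": 0.1,"y": 0,"z": 0,"rx": 0,"ry": 0,"rz": 0},
  {"x": 0.1,"y": 0,"z": 0,"rx": 0,"ry": 0,"rz": 0},
  {"x": 0.1,"y": 0,"z": 0,"rx": 0,"ry": 0,"rz": 0},
  {"x": 0,"y": 0,"z": 0,"rx": 0,"ry": 0,"rz": 0},
  {"x": 0,"y": 0,"z": 0,"rx": 0,"ry": 0,"rz": 0},
  {"x": 0,"y": 0,"z": 0,"rx": 0,"ry": 0,"rz": 0},
  {"x": 0,"y": 0,"z": 0,"rx": 0,"ry": 0,"rz": 0},
])

```text
t: 4.27
eef_pos: [504.1, -184.0, 54.9]
tcp_rot: [3.141, 0.0, 1.688]
ft_force: [0.6, 0.3, -0.6]
opening: 0.004
grip_force: 0.0
```

Run:
```python
from h import *
jig()
t=cam('top');s=cam('scene')
a=t['image'][215:295,270:400];b=s['image'][190:330,220:400]
im=np.vstack([cv2.resize(a,(650,300),interpolation=2),cv2.copyMakeBorder(cv2.resize(b,(386,300),interpolation=2),0,0,0,264,0)])
cv2.imwrite('pics/tail.png',im[:,:,::-1]); jig()
```

```text
t 4.27 tool xy from jig origin -163.0 0.5 z 54.9 yaw err -0.0 rp [3.141 0.   ] F [ 0.6  0.3 -0.6] M [-0.083  0.049 -0.027] j6 -0.59 op 0.004
t 4.37 tool xy from jig origin -163.0 0.4 z 54.7 yaw err 0.0 rp [3.141 0.   ] F [0.  0.5 0.1] M [-0.068  0.078 -0.019] j6 -0.59 op 0.002
```

View pics/tail.png

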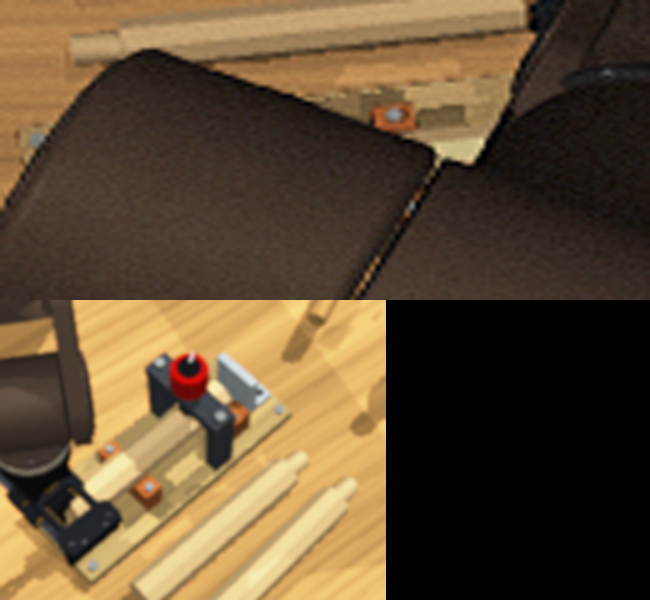

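The fingers stand behind the tail (scene crop about (95,520)), clear of everything. I'll push now, slowly.

Emit:
step_arm([
  {"x": 0.16,"y": 0,"z": 0,"rx": 0,"ry": 0,"rz": 0},
  {"x": 0.16,"y": 0,"z": 0,"rx": 0,"ry": 0,"rz": 0},
  {"x": 0.12,"y": 0,"z": 0,"rx": 0,"ry": 0,"rz": 0},
  {"x": 0.1,"y": 0,"z": 0,"rx": 0,"ry": 0,"rz": 0},
  {"x": 0.08,"y": 0,"z": 0,"rx": 0,"ry": 0,"rz": 0},
  {"x": 0.08,"y": 0,"z": 0,"rx": 0,"ry": 0,"rz": 0},
  {"x": 0.08,"y": 0,"z": 0,"rx": 0,"ry": 0,"rz": 0},
  {"x": 0.08,"y": 0,"z": 0,"rx": 0,"ry": 0,"rz": 0},
  {"x": 0.08,"y": 0,"z": 0,"rx": 0,"ry": 0,"rz": 0},
  {"x": 0.08,"y": 0,"z": 0,"rx": 0,"ry": 0,"rz": 0},
])

```text
t: 5.2
eef_pos: [501.0, -158.5, 54.6]
tcp_rot: [-3.142, -0.0, 1.688]
ft_force: [-1.0, -2.6, 0.1]
opening: 0.006
grip_force: 1.6
```

Emit:
step_arm([
  {"x": 0.04,"y": 0,"z": 0,"rx": 0,"ry": 0,"rz": 0},
  {"x": 0.04,"y": 0,"z": 0,"rx": 0,"ry": 0,"rz": 0},
  {"x": 0.04,"y": 0,"z": 0,"rx": 0,"ry": 0,"rz": 0},
  {"x": 0.04,"y": 0,"z": 0,"rx": 0,"ry": 0,"rz": 0},
  {"x": 0.04,"y": 0,"z": 0,"rx": 0,"ry": 0,"rz": 0},
  {"x": 0.04,"y": 0,"z": 0,"rx": 0,"ry": 0,"rz": 0},
  {"x": 0.04,"y": 0,"z": 0,"rx": 0,"ry": 0,"rz": 0},
  {"x": 0.04,"y": 0,"z": 0,"rx": 0,"ry": 0,"rz": 0},
  {"x": 0.02,"y": 0,"z": 0,"rx": 0,"ry": 0,"rz": 0},
  {"x": 0.02,"y": 0,"z": 0,"rx": 0,"ry": 0,"rz": 0},
])

```text
t: 6.03
eef_pos: [500.0, -149.7, 54.6]
tcp_rot: [3.142, -0.0, 1.688]
ft_force: [-1.9, -4.2, 0.7]
opening: 0.005
grip_force: 1.9
```

```bash
python3 -c "from h import *;jig()"
```

```text
t 6.03 tool xy from jig origin -128.4 0.4 z 54.6 yaw err -0.0001 rp [ 3.142 -0.   ] F [-1.9 -4.2  0.7] M [-0.809  0.372  0.013] j6 -0.53 op 0.005
```

Emit:
step_arm([
  {"x": 0.01,"y": 0,"z": 0,"rx": 0,"ry": 0,"rz": 0},
  {"x": 0.01,"y": 0,"z": 0,"rx": 0,"ry": 0,"rz": 0},
  {"x": 0.01,"y": 0,"z": 0,"rx": 0,"ry": 0,"rz": 0},
  {"x": 0.01,"y": 0,"z": 0,"rx": 0,"ry": 0,"rz": 0},
  {"x": 0.01,"y": 0,"z": 0,"rx": 0,"ry": 0,"rz": 0},
  {"x": 0.01,"y": 0,"z": 0,"rx": 0,"ry": 0,"rz": 0},
  {"x": 0.01,"y": 0,"z": 0,"rx": 0,"ry": 0,"rz": 0},
  {"x": 0.01,"y": 0,"z": 0,"rx": 0,"ry": 0,"rz": 0},
  {"x": 0,"y": 0,"z": 0,"rx": 0,"ry": 0,"rz": 0},
  {"x": 0,"y": 0,"z": 0,"rx": 0,"ry": 0,"rz": 0},
])

```text
t: 6.87
eef_pos: [499.8, -148.3, 54.6]
tcp_rot: [3.141, 0.001, 1.688]
ft_force: [-2.8, -9.7, 0.2]
opening: 0.001
grip_force: 4.5
```

Emit:
step_arm([
  {"x": 0.01,"y": 0,"z": 0,"rx": 0,"ry": 0,"rz": 0},
  {"x": 0.01,"y": 0,"z": 0,"rx": 0,"ry": 0,"rz": 0},
  {"x": 0,"y": 0,"z": 0,"rx": 0,"ry": 0,"rz": 0},
  {"x": 0,"y": 0,"z": 0,"rx": 0,"ry": 0,"rz": 0},
  {"x": 0,"y": 0,"z": 0,"rx": 0,"ry": 0,"rz": 0},
  {"x": 0,"y": 0,"z": 0,"rx": 0,"ry": 0,"rz": 0},
  {"x": 0,"y": 0,"z": 0,"rx": 0,"ry": 0,"rz": 0},
  {"x": 0,"y": 0,"z": 0,"rx": 0,"ry": 0,"rz": 0},
  {"x": 0,"y": 0,"z": 0,"rx": 0,"ry": 0,"rz": 0},
  {"x": 0,"y": 0,"z": 0,"rx": 0,"ry": 0,"rz": 0},
])

```text
t: 7.7
eef_pos: [499.9, -148.3, 54.7]
tcp_rot: [3.141, 0.001, 1.688]
ft_force: [-3.9, -12.9, 0.1]
opening: 0.001
grip_force: 6.4
```

```bash
python3 -c "
from h import *;jig()
c=cam('scene');P=cloud(c);d=P[...,:2]-O
x=d@[np.cos(A),np.sin(A)];y=d@[np.sin(A),-np.cos(A)];Z=P[...,2]
m=(abs(y)<7)&(Z>77)&(Z<87)&(x>70)&(x<140)
print(m.sum(),np.sort(x[m]).round(1)[::6])
b=c['image'][215:275,290:370];cv2.imwrite('pics/home.png',cv2.resize(b,(800,600),interpolation=2)[:,:,::-1])"
```

```text
t 7.7 tool xy from jig origin -127.0 0.5 z 54.7 yaw err -0.0003 rp [3.141e+00 1.000e-03] F [ -3.9 -12.9   0.1] M [-2.421  0.738 -0.007] j6 -0.53 op 0.001
81 [ 85.8  90.1  94.1  97.  101.5 105.  110.2 112.2 115.5 118.9 123.7 125.9
 129.2 135.2]
```

View pics/home.png

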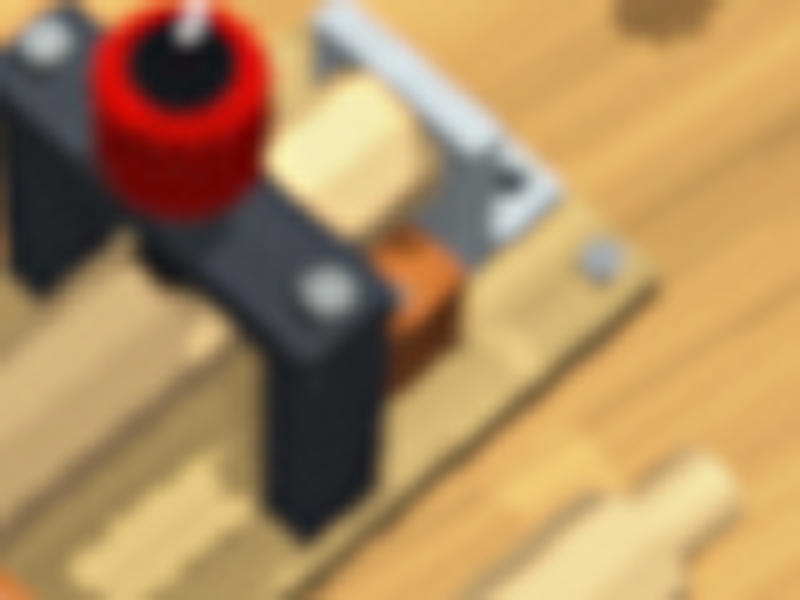

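Home: the force rose from 3 to 13 N with no motion, and the picture shows the end at (430,165) against the plate at (440,100). Now I'll back off, lift and go over the knob.

Emit:
step_arm([
  {"x": -0.3,"y": 0,"z": 0,"rx": 0,"ry": 0,"rz": 0},
  {"x": -0.4,"y": 0,"z": -0.2,"rx": 0,"ry": 0,"rz": 0},
  {"x": 0,"y": 0,"z": -1,"rx": 0,"ry": 0,"rz": 0},
  {"x": 0,"y": 0,"z": -1,"rx": 0,"ry": 0,"rz": 0},
  {"x": 0,"y": 0,"z": -1,"rx": 0,"ry": 0,"rz": 0},
  {"x": 0,"y": 0,"z": -1,"rx": 0,"ry": 0,"rz": 0},
  {"x": 0,"y": 0,"z": -1,"rx": 0,"ry": 0,"rz": 0},
  {"x": 0.5,"y": 0,"z": -0.8,"rx": 0,"ry": 0,"rz": 0},
  {"x": 1,"y": 0,"z": 0,"rx": 0,"ry": 0,"rz": 0},
  {"x": 1,"y": 0,"z": 0,"rx": 0,"ry": 0,"rz": 0},
])

```text
t: 8.58
eef_pos: [494.8, -102.6, 206.2]
tcp_rot: [3.139, 0.001, 1.686]
ft_force: [0.2, 0.7, -0.1]
opening: 0.003
grip_force: 0.0
```

Emit:
step_arm([
  {"x": 1,"y": 0,"z": 0,"rx": 0,"ry": 0,"rz": 0},
  {"x": 1,"y": 0,"z": 0,"rx": 0,"ry": 0,"rz": 0},
  {"x": 1,"y": 0,"z": 0,"rx": 0,"ry": 0,"rz": 0},
  {"x": 1,"y": 0,"z": 0,"rx": 0,"ry": 0,"rz": 0},
  {"x": 0.8,"y": 0,"z": 0,"rx": 0,"ry": 0,"rz": 0},
  {"x": 0.4,"y": 0,"z": 0,"rx": 0,"ry": 0,"rz": 0},
  {"x": 0,"y": 0,"z": 0,"rx": 0,"ry": 0,"rz": -1},
  {"x": 0,"y": 0,"z": 0,"rx": 0,"ry": 0,"rz": -1},
  {"x": 0,"y": 0,"z": 0,"rx": 0,"ry": 0,"rz": -1},
  {"x": 0,"y": 0,"z": 0,"rx": 0,"ry": 0,"rz": -1},
], jaw=-1)

```text
t: 9.42
eef_pos: [479.5, 26.2, 204.9]
tcp_rot: [3.141, -0.0, 2.093]
ft_force: [-0.1, 0.6, 0.1]
opening: 0.647
grip_force: 0.0
```

Emit:
step_arm([
  {"x": 0,"y": 0,"z": 0,"rx": 0,"ry": 0,"rz": -1},
  {"x": 0,"y": 0,"z": 0,"rx": 0,"ry": 0,"rz": -1},
  {"x": 0,"y": 0,"z": 0,"rx": 0,"ry": 0,"rz": -1},
  {"x": 0,"y": 0,"z": 0,"rx": 0,"ry": 0,"rz": -1},
  {"x": 0,"y": 0,"z": 0,"rx": 0,"ry": 0,"rz": -1},
  {"x": 0,"y": 0,"z": 0,"rx": 0,"ry": 0,"rz": -1},
  {"x": 0,"y": 0,"z": 0,"rx": 0,"ry": 0,"rz": -1},
  {"x": 0,"y": 0,"z": 0,"rx": 0,"ry": 0,"rz": -1},
  {"x": 0,"y": 0,"z": 0,"rx": 0,"ry": 0,"rz": -1},
  {"x": 0,"y": 0,"z": 0,"rx": 0,"ry": 0,"rz": -1},
])

```text
t: 10.25
eef_pos: [479.5, 26.1, 204.8]
tcp_rot: [3.141, 0.0, 3.092]
ft_force: [0.1, 0.5, 0.4]
opening: 1.001
grip_force: 0.0
```

Emit:
step_arm([
  {"x": 0,"y": 0,"z": 0,"rx": 0,"ry": 0,"rz": -1},
  {"x": 0,"y": 0,"z": 0,"rx": 0,"ry": 0,"rz": -1},
  {"x": 0,"y": 0,"z": 0,"rx": 0,"ry": 0,"rz": -1},
  {"x": 0,"y": 0,"z": 0,"rx": 0,"ry": 0,"rz": -1},
  {"x": 0,"y": 0,"z": 0,"rx": 0,"ry": 0,"rz": -1},
  {"x": 0,"y": 0,"z": 0,"rx": 0,"ry": 0,"rz": -1},
  {"x": 0,"y": 0,"z": 0,"rx": 0,"ry": 0,"rz": -1},
  {"x": 0,"y": 0,"z": 0,"rx": 0,"ry": 0,"rz": -1},
  {"x": 0,"y": 0,"z": 0,"rx": 0,"ry": 0,"rz": -1},
  {"x": 0,"y": 0,"z": 0,"rx": 0,"ry": 0,"rz": -1},
])

```text
t: 11.08
eef_pos: [479.5, 26.1, 204.9]
tcp_rot: [3.142, 0.0, -2.191]
ft_force: [-0.5, 0.7, 0.8]
opening: 1.004
grip_force: 0.0
```

Run:
```python
from h import *
jig();s=state()
y=s['tcp_rot'][2];d=np.array([479.5,26.8])-s['eef_pos'][:2]
print('to knob, tool units',(d@[np.cos(y),np.sin(y)]/25).round(2),(d@[np.sin(y),-np.cos(y)]/25).round(2))
c=cam('scene');b=c['image'][150:270,230:390];cv2.imwrite('pics/over.png',cv2.resize(b,(800,600),interpolation=2)[:,:,::-1])
```

```text
t 11.08 tool xy from jig origin 48.5 0.6 z 204.9 yaw err 3.8785 rp [3.142 0.   ] F [-0.5  0.7  0.8] M [ 0.088  0.016 -0.008] j6 -2.61 op 1.004
to knob, tool units -0.02 0.02
```

View pics/over.png

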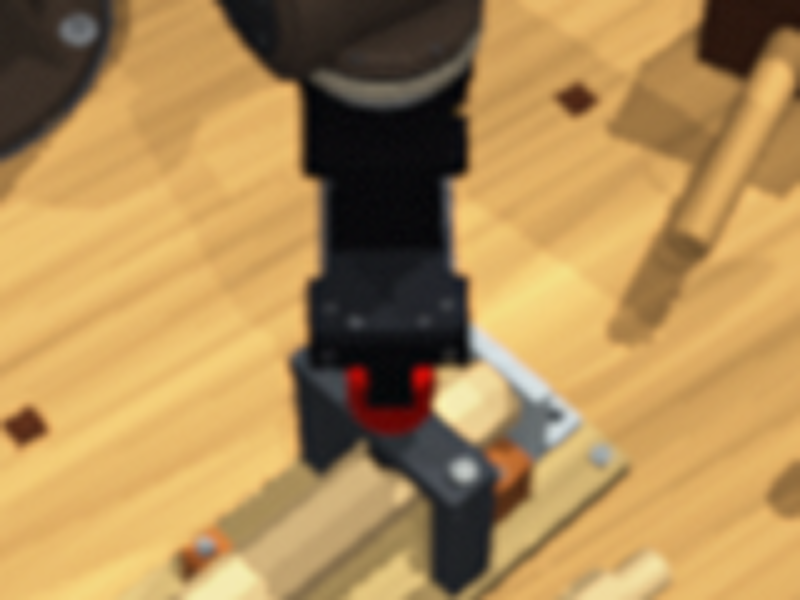

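The near finger is in front of the knob at (390,390), the axis is centred in the view, and the gripper straddles the knob. I'll descend, then grip.

Emit:
step_arm([
  {"x": -0.02,"y": 0.02,"z": 0.5,"rx": 0,"ry": 0,"rz": 0},
  {"x": 0,"y": 0,"z": 0.5,"rx": 0,"ry": 0,"rz": 0},
  {"x": 0,"y": 0,"z": 0.5,"rx": 0,"ry": 0,"rz": 0},
  {"x": 0,"y": 0,"z": 0.5,"rx": 0,"ry": 0,"rz": 0},
  {"x": 0,"y": 0,"z": 0.3,"rx": 0,"ry": 0,"rz": 0},
  {"x": 0,"y": 0,"z": 0.2,"rx": 0,"ry": 0,"rz": 0},
  {"x": 0,"y": 0,"z": 0.14,"rx": 0,"ry": 0,"rz": 0},
  {"x": 0,"y": 0,"z": 0,"rx": 0,"ry": 0,"rz": 0},
  {"x": 0,"y": 0,"z": 0,"rx": 0,"ry": 0,"rz": 0},
  {"x": 0,"y": 0,"z": 0,"rx": 0,"ry": 0,"rz": 0},
])

```text
t: 11.97
eef_pos: [479.4, 27.2, 139.1]
tcp_rot: [-3.141, 0.001, -2.196]
ft_force: [-0.3, 0.4, 0.8]
opening: 0.998
grip_force: 0.0
```

Emit:
step_arm([
  {"x": 0,"y": 0,"z": 0,"rx": 0,"ry": 0,"rz": 0},
  {"x": 0,"y": 0,"z": 0,"rx": 0,"ry": 0,"rz": 0},
  {"x": 0,"y": 0,"z": 0,"rx": 0,"ry": 0,"rz": 0},
  {"x": 0,"y": 0,"z": 0,"rx": 0,"ry": 0,"rz": 0},
  {"x": 0,"y": 0,"z": 0,"rx": 0,"ry": 0,"rz": 0},
  {"x": 0,"y": 0,"z": 0,"rx": 0,"ry": 0,"rz": 0},
  {"x": 0,"y": 0,"z": 0,"rx": 0,"ry": 0,"rz": 0},
  {"x": 0,"y": 0,"z": 0,"rx": 0,"ry": 0,"rz": 0},
  {"x": 0,"y": 0,"z": 0,"rx": 0,"ry": 0,"rz": 0},
  {"x": 0,"y": 0,"z": 0,"rx": 0,"ry": 0,"rz": 0},
], jaw=1)

```text
t: 12.8
eef_pos: [479.2, 27.2, 138.6]
tcp_rot: [-3.141, 0.0, -2.195]
ft_force: [-0.7, -0.3, -1.2]
opening: 0.458
grip_force: 30.0
```

```bash
cat >> h.py <<'E'
def kn():
    s=state();y=s['tcp_rot'][2];tx=np.array([np.cos(y),np.sin(y)]);ty=np.array([np.sin(y),-np.cos(y)])
    F=s['ft_force'];print('t',round(s['t'],2),'pos',s['eef_pos'].round(2),'yaw',y.round(3),'Ftool',(F[:2]@tx).round(1),(F[:2]@ty).round(1),'Fz up',F[2].round(1),'Mz',s['moment'][2].round(3),'M',s['moment'].round(2),'j6',s['joints'][5].round(3),'op',round(s['opening']*95,1),'grip',s['grip_force'])
E
python3 -c "from h import *;kn()"
```

```text
t 12.8 pos [479.2   27.24 138.63] yaw -2.195 Ftool 0.6 0.4 Fz up -1.2 Mz 0.017 M [0.07 0.05 0.02] j6 -2.598 op 43.5 grip 29.99989092350006
```

Well centred. I'll turn clockwise, following the pitch down (0.127 mm per 0.1 rad).

Emit:
step_arm([
  {"x": 0,"y": 0,"z": 0.005,"rx": 0,"ry": 0,"rz": 0.5},
  {"x": 0,"y": 0,"z": 0.005,"rx": 0,"ry": 0,"rz": 1},
  {"x": 0,"y": 0,"z": 0.005,"rx": 0,"ry": 0,"rz": 1},
  {"x": 0,"y": 0,"z": 0.005,"rx": 0,"ry": 0,"rz": 1},
  {"x": 0,"y": 0,"z": 0.005,"rx": 0,"ry": 0,"rz": 1},
  {"x": 0,"y": 0,"z": 0.005,"rx": 0,"ry": 0,"rz": 1},
  {"x": 0,"y": 0,"z": 0.005,"rx": 0,"ry": 0,"rz": 1},
  {"x": 0,"y": 0,"z": 0.005,"rx": 0,"ry": 0,"rz": 1},
  {"x": 0,"y": 0,"z": 0.005,"rx": 0,"ry": 0,"rz": 1},
  {"x": 0,"y": 0,"z": 0.005,"rx": 0,"ry": 0,"rz": 0.5},
])

```text
t: 13.63
eef_pos: [479.3, 27.2, 137.5]
tcp_rot: [-3.141, 0.0, -3.101]
ft_force: [0.1, -0.6, 1.8]
opening: 0.459
grip_force: 30.0
```

```bash
python3 -c "from h import *;kn()"
```

```text
t 13.63 pos [479.3   27.21 137.46] yaw -3.101 Ftool -0.1 -0.6 Fz up 1.8 Mz 0.15 M [-0.02 -0.02  0.15] j6 -1.693 op 43.6 grip 29.999629855155945
```

Emit:
step_arm([
  {"x": 0,"y": 0,"z": 0.005,"rx": 0,"ry": 0,"rz": 1},
  {"x": 0,"y": 0,"z": 0.005,"rx": 0,"ry": 0,"rz": 1},
  {"x": 0,"y": 0,"z": 0.005,"rx": 0,"ry": 0,"rz": 1},
  {"x": 0,"y": 0,"z": 0.005,"rx": 0,"ry": 0,"rz": 1},
  {"x": 0,"y": 0,"z": 0.005,"rx": 0,"ry": 0,"rz": 1},
  {"x": 0,"y": 0,"z": 0.005,"rx": 0,"ry": 0,"rz": 1},
  {"x": 0,"y": 0,"z": 0.005,"rx": 0,"ry": 0,"rz": 1},
  {"x": 0,"y": 0,"z": 0.005,"rx": 0,"ry": 0,"rz": 1},
  {"x": 0,"y": 0,"z": 0,"rx": 0,"ry": 0,"rz": 0},
  {"x": 0,"y": 0,"z": 0,"rx": 0,"ry": 0,"rz": 0},
])

```text
t: 14.47
eef_pos: [479.3, 27.2, 136.5]
tcp_rot: [3.141, 0.0, 2.391]
ft_force: [0.3, -1.3, 1.2]
opening: 0.454
grip_force: 30.0
```

```bash
python3 -c "from h import *;kn()"
```

```text
t 14.47 pos [479.25  27.22 136.45] yaw 2.391 Ftool -1.1 -0.7 Fz up 1.2 Mz -0.164 M [-0.3  -0.09 -0.16] j6 -0.901 op 43.1 grip 30.00054180622101
```

Emit:
step_arm([
  {"x": 0,"y": 0,"z": 0.004,"rx": 0,"ry": 0,"rz": 0.8},
  {"x": 0,"y": 0,"z": 0.004,"rx": 0,"ry": 0,"rz": 0.8},
  {"x": 0,"y": 0,"z": 0.004,"rx": 0,"ry": 0,"rz": 0.8},
  {"x": 0,"y": 0,"z": 0.004,"rx": 0,"ry": 0,"rz": 0.8},
  {"x": 0,"y": 0,"z": 0.004,"rx": 0,"ry": 0,"rz": 0.8},
  {"x": 0,"y": 0,"z": 0.004,"rx": 0,"ry": 0,"rz": 0.8},
  {"x": 0,"y": 0,"z": 0.004,"rx": 0,"ry": 0,"rz": 0.8},
  {"x": 0,"y": 0,"z": 0.004,"rx": 0,"ry": 0,"rz": 0.8},
  {"x": 0,"y": 0,"z": 0.004,"rx": 0,"ry": 0,"rz": 0.8},
  {"x": 0,"y": 0,"z": 0.004,"rx": 0,"ry": 0,"rz": 0.8},
])

```text
t: 15.3
eef_pos: [479.3, 27.2, 136.1]
tcp_rot: [3.141, 0.0, 1.588]
ft_force: [-2.4, -1.2, 11.7]
opening: 0.459
grip_force: 30.0
```

```bash
python3 -c "from h import *;kn()"
```

```text
t 15.3 pos [479.35  27.16 136.08] yaw 1.588 Ftool -1.2 -2.4 Fz up 11.7 Mz 0.179 M [-0.34  0.52  0.18] j6 -0.098 op 43.6 grip 30.002679526805878
```

The pad now bears (Fz 11.7 N up, z stalled). I'll ease the z command up and turn more slowly.

Emit:
step_arm([
  {"x": 0,"y": 0,"z": -0.01,"rx": 0,"ry": 0,"rz": 0},
  {"x": 0,"y": 0,"z": -0.01,"rx": 0,"ry": 0,"rz": 0.2},
  {"x": 0,"y": 0,"z": -0.005,"rx": 0,"ry": 0,"rz": 0.5},
  {"x": 0,"y": 0,"z": 0,"rx": 0,"ry": 0,"rz": 0.5},
  {"x": 0,"y": 0,"z": 0,"rx": 0,"ry": 0,"rz": 0.5},
  {"x": 0,"y": 0,"z": 0,"rx": 0,"ry": 0,"rz": 0.5},
  {"x": 0,"y": 0,"z": 0,"rx": 0,"ry": 0,"rz": 0.5},
  {"x": 0,"y": 0,"z": 0,"rx": 0,"ry": 0,"rz": 0.5},
  {"x": 0,"y": 0,"z": 0,"rx": 0,"ry": 0,"rz": 0.5},
  {"x": 0,"y": 0,"z": 0,"rx": 0,"ry": 0,"rz": 0.5},
])

```text
t: 16.13
eef_pos: [479.3, 27.2, 136.2]
tcp_rot: [3.141, -0.0, 1.169]
ft_force: [0.4, -1.5, 3.3]
opening: 0.458
grip_force: 30.0
```

```bash
python3 -c "from h import *;kn()"
```

```text
t 16.13 pos [479.28  27.17 136.17] yaw 1.169 Ftool -1.2 0.9 Fz up 3.3 Mz 0.093 M [-0.44  0.15  0.09] j6 0.321 op 43.5 grip 29.999223947525024
```

Emit:
step_arm([
  {"x": 0,"y": 0,"z": 0,"rx": 0,"ry": 0,"rz": 0.08},
  {"x": 0,"y": 0,"z": 0,"rx": 0,"ry": 0,"rz": 0.08},
  {"x": 0,"y": 0,"z": 0,"rx": 0,"ry": 0,"rz": 0.08},
  {"x": 0,"y": 0,"z": 0,"rx": 0,"ry": 0,"rz": 0.08},
  {"x": 0,"y": 0,"z": 0,"rx": 0,"ry": 0,"rz": 0.08},
  {"x": 0,"y": 0,"z": 0,"rx": 0,"ry": 0,"rz": 0.08},
  {"x": 0,"y": 0,"z": 0,"rx": 0,"ry": 0,"rz": 0.08},
  {"x": 0,"y": 0,"z": 0,"rx": 0,"ry": 0,"rz": 0.08},
  {"x": 0,"y": 0,"z": 0,"rx": 0,"ry": 0,"rz": 0.08},
  {"x": 0,"y": 0,"z": 0,"rx": 0,"ry": 0,"rz": 0.08},
])

```text
t: 16.97
eef_pos: [479.3, 27.2, 136.1]
tcp_rot: [3.141, -0.0, 1.088]
ft_force: [-0.2, -2.0, 5.6]
opening: 0.459
grip_force: 30.0
```

```bash
python3 -c "
from h import *;kn()
for i in range(3): read_camera('top');s=state();print(s['moment'][2].round(3),s['tau'][5].round(3),s['ft_force'][2].round(1),s['tcp_rot'][2].round(4))"
```

```text
t 16.97 pos [479.29  27.21 136.13] yaw 1.088 Ftool -1.8 0.7 Fz up 5.6 Mz 0.017 M [-0.55  0.13  0.02] j6 0.402 op 43.6 grip 30.00095397233963
0.042 -0.045 5.1 1.0875
0.025 0.119 4.9 1.0881
-0.037 0.029 5.0 1.0883
```

Emit:
step_arm([
  {"x": 0,"y": 0,"z": 0,"rx": 0,"ry": 0,"rz": 0.06},
  {"x": 0,"y": 0,"z": 0,"rx": 0,"ry": 0,"rz": 0.06},
  {"x": 0,"y": 0,"z": 0,"rx": 0,"ry": 0,"rz": 0.06},
  {"x": 0,"y": 0,"z": 0,"rx": 0,"ry": 0,"rz": 0.06},
  {"x": 0,"y": 0,"z": 0,"rx": 0,"ry": 0,"rz": 0.06},
  {"x": 0,"y": 0,"z": 0,"rx": 0,"ry": 0,"rz": 0.06},
  {"x": 0,"y": 0,"z": 0,"rx": 0,"ry": 0,"rz": 0.06},
  {"x": 0,"y": 0,"z": 0,"rx": 0,"ry": 0,"rz": 0.06},
  {"x": 0,"y": 0,"z": 0,"rx": 0,"ry": 0,"rz": 0.06},
  {"x": 0,"y": 0,"z": 0,"rx": 0,"ry": 0,"rz": 0.06},
])

```text
t: 17.95
eef_pos: [479.3, 27.2, 136.1]
tcp_rot: [3.141, -0.0, 1.029]
ft_force: [-0.5, -2.5, 5.2]
opening: 0.46
grip_force: 30.0
```

```bash
cat > r.py <<'E'
from h import *
kn();m=[]
for i in range(4): read_camera('top');s=state();m.append(s['moment'][2])
print('mean Mz',np.mean(m).round(3),'yaw',s['tcp_rot'][2].round(4))
E
python3 r.py
```

```text
t 17.95 pos [479.28  27.2  136.13] yaw 1.029 Ftool -2.4 0.9 Fz up 5.2 Mz 0.264 M [-0.61  0.15  0.26] j6 0.461 op 43.7 grip 30.000851154327393
mean Mz 0.162 yaw 1.0288
```

Emit:
step_arm([
  {"x": 0,"y": 0,"z": 0,"rx": 0,"ry": 0,"rz": 0.06},
  {"x": 0,"y": 0,"z": 0,"rx": 0,"ry": 0,"rz": 0.06},
  {"x": 0,"y": 0,"z": 0,"rx": 0,"ry": 0,"rz": 0.06},
  {"x": 0,"y": 0,"z": 0,"rx": 0,"ry": 0,"rz": 0.06},
  {"x": 0,"y": 0,"z": 0,"rx": 0,"ry": 0,"rz": 0.06},
  {"x": 0,"y": 0,"z": 0,"rx": 0,"ry": 0,"rz": 0.06},
  {"x": 0,"y": 0,"z": 0,"rx": 0,"ry": 0,"rz": 0.06},
  {"x": 0,"y": 0,"z": 0,"rx": 0,"ry": 0,"rz": 0.06},
  {"x": 0,"y": 0,"z": 0,"rx": 0,"ry": 0,"rz": 0.06},
  {"x": 0,"y": 0,"z": 0,"rx": 0,"ry": 0,"rz": 0.06},
])

```text
t: 18.98
eef_pos: [479.3, 27.2, 136.1]
tcp_rot: [3.141, -0.0, 0.969]
ft_force: [-0.1, -2.2, 5.0]
opening: 0.46
grip_force: 30.0
```

```bash
python3 r.py
```

```text
t 18.98 pos [479.25  27.2  136.12] yaw 0.969 Ftool -1.9 1.1 Fz up 5.0 Mz 0.234 M [-0.52  0.12  0.23] j6 0.521 op 43.7 grip 30.000941455364227
mean Mz 0.222 yaw 0.9688
```

Emit:
step_arm([
  {"x": 0,"y": 0,"z": 0,"rx": 0,"ry": 0,"rz": 0.06},
  {"x": 0,"y": 0,"z": 0,"rx": 0,"ry": 0,"rz": 0.06},
  {"x": 0,"y": 0,"z": 0,"rx": 0,"ry": 0,"rz": 0.06},
  {"x": 0,"y": 0,"z": 0,"rx": 0,"ry": 0,"rz": 0.06},
  {"x": 0,"y": 0,"z": 0,"rx": 0,"ry": 0,"rz": 0.06},
  {"x": 0,"y": 0,"z": 0,"rx": 0,"ry": 0,"rz": 0.06},
  {"x": 0,"y": 0,"z": 0,"rx": 0,"ry": 0,"rz": 0.06},
  {"x": 0,"y": 0,"z": 0,"rx": 0,"ry": 0,"rz": 0.06},
  {"x": 0,"y": 0,"z": 0,"rx": 0,"ry": 0,"rz": 0.06},
  {"x": 0,"y": 0,"z": 0,"rx": 0,"ry": 0,"rz": 0.06},
])

```text
t: 20.02
eef_pos: [479.3, 27.2, 136.2]
tcp_rot: [3.141, -0.0, 0.908]
ft_force: [-0.1, -2.2, 5.1]
opening: 0.46
grip_force: 30.0
```

```bash
python3 r.py
```

```text
t 20.02 pos [479.29  27.17 136.15] yaw 0.908 Ftool -1.8 1.3 Fz up 5.1 Mz 0.108 M [-0.56  0.1   0.11] j6 0.582 op 43.7 grip 30.000814497470856
mean Mz 0.037 yaw 0.9084
```

Torque now swings with a period of about 0.26 rad (dips near yaw 1.10 and 0.88, peak near 0.98), so the ratchet is slipping. It began about yaw 1.24, which puts it at about 1.3 clicks. I'll take it to about 2.5 clicks (yaw ≈0.58).

Emit:
step_arm([
  {"x": 0,"y": 0,"z": 0,"rx": 0,"ry": 0,"rz": 0.13},
  {"x": 0,"y": 0,"z": 0,"rx": 0,"ry": 0,"rz": 0.13},
  {"x": 0,"y": 0,"z": 0,"rx": 0,"ry": 0,"rz": 0.13},
  {"x": 0,"y": 0,"z": 0,"rx": 0,"ry": 0,"rz": 0.13},
  {"x": 0,"y": 0,"z": 0,"rx": 0,"ry": 0,"rz": 0.13},
  {"x": 0,"y": 0,"z": 0,"rx": 0,"ry": 0,"rz": 0.13},
  {"x": 0,"y": 0,"z": 0,"rx": 0,"ry": 0,"rz": 0.13},
  {"x": 0,"y": 0,"z": 0,"rx": 0,"ry": 0,"rz": 0.13},
  {"x": 0,"y": 0,"z": 0,"rx": 0,"ry": 0,"rz": 0.13},
  {"x": 0,"y": 0,"z": 0,"rx": 0,"ry": 0,"rz": 0.13},
])

```text
t: 21.05
eef_pos: [479.3, 27.2, 136.1]
tcp_rot: [3.141, -0.0, 0.778]
ft_force: [-0.5, -1.5, 5.4]
opening: 0.457
grip_force: 30.0
```

```bash
python3 r.py
```

```text
t 21.05 pos [479.27  27.19 136.12] yaw 0.778 Ftool -1.5 0.7 Fz up 5.4 Mz 0.191 M [-0.57  0.11  0.19] j6 0.712 op 43.5 grip 30.000780522823334
mean Mz 0.124 yaw 0.7786
```

Emit:
step_arm([
  {"x": 0,"y": 0,"z": 0,"rx": 0,"ry": 0,"rz": 0.1},
  {"x": 0,"y": 0,"z": 0,"rx": 0,"ry": 0,"rz": 0.1},
  {"x": 0,"y": 0,"z": 0,"rx": 0,"ry": 0,"rz": 0.1},
  {"x": 0,"y": 0,"z": 0,"rx": 0,"ry": 0,"rz": 0.1},
  {"x": 0,"y": 0,"z": 0,"rx": 0,"ry": 0,"rz": 0.1},
  {"x": 0,"y": 0,"z": 0,"rx": 0,"ry": 0,"rz": 0.1},
  {"x": 0,"y": 0,"z": 0,"rx": 0,"ry": 0,"rz": 0.1},
  {"x": 0,"y": 0,"z": 0,"rx": 0,"ry": 0,"rz": 0.1},
  {"x": 0,"y": 0,"z": 0,"rx": 0,"ry": 0,"rz": 0.1},
  {"x": 0,"y": 0,"z": 0,"rx": 0,"ry": 0,"rz": 0.1},
])

```text
t: 22.08
eef_pos: [479.3, 27.2, 136.1]
tcp_rot: [3.141, -0.0, 0.678]
ft_force: [0.0, -1.9, 5.1]
opening: 0.458
grip_force: 30.0
```

```bash
python3 r.py
```

```text
t 22.08 pos [479.26  27.19 136.12] yaw 0.678 Ftool -1.2 1.5 Fz up 5.1 Mz 0.179 M [-0.61  0.13  0.18] j6 0.812 op 43.5 grip 30.000732243061066
mean Mz 0.125 yaw 0.6787
```

The torque phase repeats with the 0.262 rad period. I'll finish in the torque valley (yaw ≈0.60, about 2.5 clicks) so nothing springs back, easing the small push off as I go.

Emit:
step_arm([
  {"x": 0,"y": 0,"z": 0,"rx": 0,"ry": 0,"rz": 0.1},
  {"x": 0,"y": 0,"z": 0,"rx": 0,"ry": 0,"rz": 0.1},
  {"x": 0,"y": 0,"z": 0,"rx": 0,"ry": 0,"rz": 0.1},
  {"x": 0,"y": 0,"z": 0,"rx": 0,"ry": 0,"rz": 0.1},
  {"x": 0,"y": 0,"z": -0.003,"rx": 0,"ry": 0,"rz": 0.1},
  {"x": 0,"y": 0,"z": -0.003,"rx": 0,"ry": 0,"rz": 0.1},
  {"x": 0,"y": 0,"z": -0.003,"rx": 0,"ry": 0,"rz": 0.1},
  {"x": 0,"y": 0,"z": -0.003,"rx": 0,"ry": 0,"rz": 0.08},
  {"x": 0,"y": 0,"z": 0,"rx": 0,"ry": 0,"rz": 0},
  {"x": 0,"y": 0,"z": 0,"rx": 0,"ry": 0,"rz": 0},
])

```text
t: 23.12
eef_pos: [479.2, 27.2, 136.2]
tcp_rot: [-3.142, -0.0, 0.6]
ft_force: [1.5, -3.1, 0.8]
opening: 0.456
grip_force: 30.0
```

```bash
python3 r.py
```

```text
t 23.12 pos [479.18  27.21 136.2 ] yaw 0.6 Ftool -0.5 3.4 Fz up 0.8 Mz -0.029 M [-0.78 -0.12 -0.03] j6 0.89 op 43.3 grip 30.00017523765564
mean Mz -0.011 yaw 0.5999
```

Torque and push are both about zero. I'll open and lift away.

Emit:
step_arm([
  {"x": 0,"y": 0,"z": 0,"rx": 0,"ry": 0,"rz": 0},
  {"x": 0,"y": 0,"z": 0,"rx": 0,"ry": 0,"rz": 0},
  {"x": 0,"y": 0,"z": 0,"rx": 0,"ry": 0,"rz": 0},
  {"x": 0,"y": 0,"z": 0,"rx": 0,"ry": 0,"rz": 0},
  {"x": 0,"y": 0,"z": 0,"rx": 0,"ry": 0,"rz": 0},
  {"x": 0,"y": 0,"z": 0,"rx": 0,"ry": 0,"rz": 0},
  {"x": 0,"y": 0,"z": 0,"rx": 0,"ry": 0,"rz": 0},
  {"x": 0,"y": 0,"z": 0,"rx": 0,"ry": 0,"rz": 0},
  {"x": 0,"y": 0,"z": 0,"rx": 0,"ry": 0,"rz": 0},
  {"x": 0,"y": 0,"z": 0,"rx": 0,"ry": 0,"rz": 0},
], jaw=-1)

```text
t: 24.15
eef_pos: [479.2, 27.3, 136.3]
tcp_rot: [-3.142, -0.0, 0.6]
ft_force: [0.1, 0.3, -0.1]
opening: 0.997
grip_force: 0.0
```

Emit:
step_arm([
  {"x": 0,"y": 0,"z": -0.3,"rx": 0,"ry": 0,"rz": 0},
  {"x": 0,"y": 0,"z": -0.6,"rx": 0,"ry": 0,"rz": 0},
  {"x": 0,"y": 0,"z": -1,"rx": 0,"ry": 0,"rz": 0},
  {"x": 0,"y": 0,"z": -1,"rx": 0,"ry": 0,"rz": 0},
  {"x": 0,"y": 0,"z": -1,"rx": 0,"ry": 0,"rz": 0},
  {"x": 0,"y": 0,"z": -1,"rx": 0,"ry": 0,"rz": 0},
  {"x": 0,"y": 0,"z": -0.5,"rx": 0,"ry": 0,"rz": 0},
  {"x": 0,"y": 0,"z": 0,"rx": 0,"ry": 0,"rz": 0},
  {"x": 0,"y": 0,"z": 0,"rx": 0,"ry": 0,"rz": 0},
  {"x": 0,"y": 0,"z": 0,"rx": 0,"ry": 0,"rz": 0},
])

```text
t: 24.98
eef_pos: [478.6, 27.3, 270.5]
tcp_rot: [-3.141, 0.001, 0.6]
ft_force: [0.1, -0.2, -0.3]
opening: 1.003
grip_force: 0.0
```

Run:
```python
from h import *
kn();c=cam('scene');b=c['image'][180:300,240:400];cv2.imwrite('pics/end.png',cv2.resize(b,(800,600),interpolation=2)[:,:,::-1])
```

```text
t 24.98 pos [478.65  27.27 270.5 ] yaw 0.6 Ftool -0.0 0.2 Fz up -0.3 Mz 0.001 M [-0.04  0.15  0.  ] j6 0.89 op 95.3 grip 0.0
```

View pics/end.png

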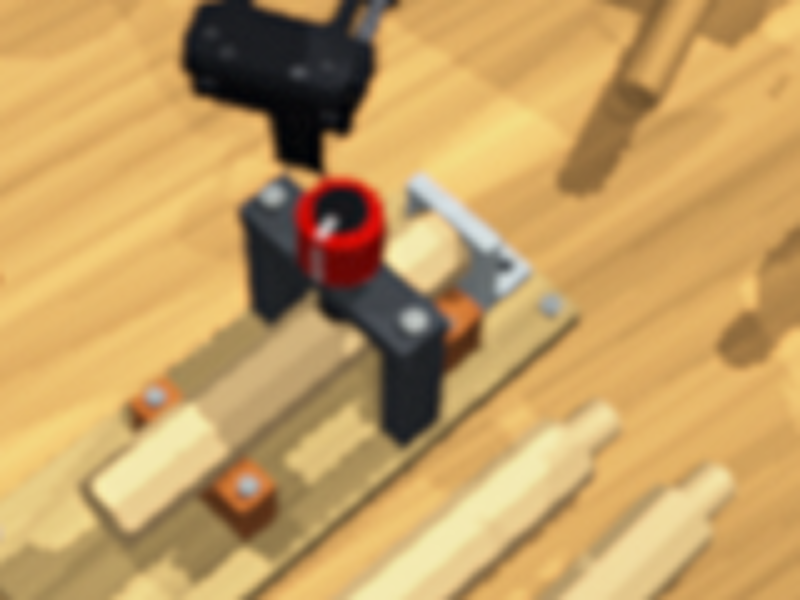

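The blank sits against the stop (445,235), the knob's mark (325,225) has turned about half a turn, and the gripper is clear.

```bash
python3 -c "from cell import *;print(job_done())"
```

```text
the job is handed in; nothing more can be done
None
```

The job is handed in at about 25 s: the blank is home against the stop (pushed with about 13 N), the knob is clamped with roughly two to three clicks (inferred from the torque swings), and the gripper is open and clear of everything.

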